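Spring open the wide touch-latch cupboard

ROBOT

A 7-joint arm with a two-finger parallel gripper is mounted at the origin on the work surface. World frame = base frame: x ahead of the robot, y to its left, z up, the work surface at z = 0. Lengths are in mm, angles in rad, forces in N, time in s.
With the tool pointing down it reaches from about 350 to 900 mm from the base axis. Payload 19.9 kg.
Tool frame: the origin (TCP) lies at the very end of the fingers, on their centre line; the grasp point (between the pads) lies 19 mm behind it; z points along the fingers, y is the line along which they close (so a half turn about z gives the same grasp; the last joint's range is limited). The gripper opens to 85 mm and grips with 20 to 120 N. Pads are 22 mm wide; open, the fingers measure 114 mm over their backs; the gripper's body (76 mm by 85 mm) begins 54 mm behind the grasp point. The pads swing forward as they close: fully open they stand 13 mm farther back than shut.
Start: joints at [-1.202, 0.417, -0.01, 1.614, 0.005, 1.111, -0.053], TCP at [249.577, 572.986, 231.26] pointing down, gripper open.
Joint ranges: [-2.81, 2.81], [-0.39, 2.02], [-1.27, 1.25], [0.06, 2.57], [-1.19, 4.33], [0.19, 2], [-2.82, 2.82]. Speed limits (rad/s): [1.89, 1.89, 2.39, 2.39, 3.01, 3.01, 3.01].

INTERFACE

Orientations are given as a 3x3 rotation matrix whose columns are the frame's x, y, z axes.
In Python, from cell import ctrl, imaging gives the robot as it stands.
- The arm moves only by the tool step_arm, never from a script. Its argument "targets" is a list of rows, each an object with "travel": the shift along the tool's x, y, z in cm, a list of three; "angular": the turn, a rotation vector about the tool's x, y, z in degrees, a list of three; "grip": the opening, from -1 (shut) to 1 (fully open), so that 0 is half open. In form: [{"travel": [dx, dy, dz], "angular": [wx, wy, wz], "grip": grip}, ...]. A call has 1 to 10 rows; each row is the pose to reach, as a shift and turn from the pose commanded when the call began, along the tool's axes at that moment; what a row does not reach only later rows make up. A row lasts 1/12 s, in which the tool goes at most 41.7 mm and 7.16 degrees, less where a joint would pass 70% of its speed; a pose out of reach is approached as far as the arm can. A call with a gripper value outside its range is refused whole. The fingers move at their own pace and stop on an object; the grip force is fixed at half the most. Time passes only in rows, so rows that repeat a pose let the fingers close. It gives the time, the measured TCP pose, the force, the opening and the grip force at its end, in the units of the state.
- ctrl.read_state(): the state, without advancing time (a new reading comes with each control period).
- imaging.read_camera(name): name is "side" or "top"; returns a dict with "color" (420x560x3 uint8, blue, green, red), "depth" (420x560 float32, mm along the optical axis (not along the pixel's ray), 0 where there is no reading), "fx", "fy", "cx", "cy" (pixels), "rvec" (rotation vector, rad) and "tvec" (3), from world to camera coordinates, as OpenCV has them. Camera axes: x right, y down, z forward; pixel columns grow to the right and rows downward; lengths in mm; the calibration is good to about 2 mm. A picture is of the moment at which its call begins.
- ctrl.sign_off(): hands the job in; it is judged then, once.
The state is a dict: "clock": time; "joint_pos": joint angles; "qd": joint speeds; "joint_torque": joint torques, N m; "ee_pos": TCP position; "eef_rot": TCP orientation; "force": force on the tool from outside, world axes, zero at the start; "ft_torque": the same for the moment, N m; "gripper_width": opening from 0.0 (shut) to 1.0 (fully open); "grasp_force": force on a finger pad.
Only numpy, scipy, OpenCV 4.12 (cv2) and the standard library are available. Lean on these libraries where they do the work, as an engineer would, in place of code of your own. Each camera call takes 0.05 s, during which the arm holds its last target. There are 200 camera calls.

TASK

Two handleless push-to-open cupboards stand on the table: gently press the door of the wider one near its free edge with the fingertips until the catch lets go and the door springs ajar, then push it from behind with a finger until it stands wide open, about square to the cupboard. Leave the narrower cupboard shut and the things standing about where they are: nothing is to be gripped or lifted, and the hand ends clear.

Things in the scene. Friction and masses are not known exactly. Their poses are not given: they have to be found in the camera images.
- wide_cupboard: Wider plywood cupboard with a handleless white door, fixed to the table, 220 mm wide (y), 160 deep (x), 160 high. Origin: centre of its underside; x runs from front to back, z up. Door 216 wide, 12 thick, top at z = 158; shut, its outer face is at x = -98, inner face at -86, carcass front at -80. Hinge at the +y side (robot's left), free edge at the -y side.
- wide_door (a joint): Its door's angle, rad: 0 shut and latched, about 0.46 ajar, 1.57 square, stop at 1.6. Pressed in about 3 mm near the free edge (4 to 5 N; stop at 6 mm) the catch lets go, and as the finger draws back a plunger inside, 50 mm above the table, pushes the door ajar. From there it swings with slight friction, stays where left, and never latches again.
- wide_door_edge (a point): Top corner of that door's outer face at its free edge, 158 mm above the table; moves with the door.
- wide_door_hinge (a point): On that door's upright hinge axis, in the plane of its inner face, 158 mm above the table; 106 mm to +y and 86 mm to -x of the cupboard's origin. The free edge is 214 mm from it.
- narrow_cupboard: Narrower plywood cupboard with a handleless white door, fixed to the table, 140 mm wide (y), 160 deep (x), 160 high. Origin: centre of its underside; x runs from front to back, z up. Door 136 wide, 12 thick, top at z = 158; shut, its outer face is at x = -98, inner face at -86, carcass front at -80. Hinge at the +y side (robot's left), free edge at the -y side.
- narrow_door (a joint): Its door's angle, rad: 0 shut and latched, about 0.46 ajar, 1.57 square, stop at 1.6. Pressed in about 3 mm near the free edge (4 to 5 N; stop at 6 mm) the catch lets go, and as the finger draws back a plunger inside, 50 mm above the table, pushes the door ajar. From there it swings with slight friction, stays where left, and never latches again.
- narrow_door_edge (a point): Top corner of that door's outer face at its free edge, 158 mm above the table; moves with the door.
- narrow_door_hinge (a point): On that door's upright hinge axis, in the plane of its inner face, 158 mm above the table; 66 mm to +y and 86 mm to -x of the cupboard's origin. The free edge is 134 mm from it.
- amber_jar: Amber glass jar with black cap, 48 mm across, 70 high, on top of the narrower cupboard towards its back. Origin: centre of its underside.
- feeding_ring: Blue plastic feeding ring, 68 mm across, 10 high, flat on top of the wider cupboard towards its back. Origin: centre of its underside.
- airstone: Black airstone, upright cylinder 40 mm across, 42 high with its nipple, in front of the narrower cupboard. Origin: centre of its underside.
- food_tin: Small fish-food tin, 48 mm across, 50 high, in front of the narrower cupboard. Origin: centre of its underside.
- breeder_box: Clear open breeder box, 150 x 90 x 75 mm, on the table to the left. Origin: centre of its underside.
- tweezer: Steel tweezer 176 mm long, lying on the table to the right. Origin: its middle, at the table; x along it.
- plant_tong: Curved steel plant tong 180 mm long, lying to the right of the tweezer. Origin: its middle, at the table; x along it.
Not all that is in view belongs to the job. What is shaped like the narrow_cupboard but red is not meant.

How it is judged (in metres and radians):
On the way, in this order (a step that is already met when the one before it is completed fails the run):
1. the wider door has been pressed, its catch has let go and it stands ajar (value of joint wide_door between 0.2 and 0.8 rad), for 0.2 s.
2. the wider door is pushed wide open (value of joint wide_door above 1.15 rad), for 0.2 s.
At the end, for the whole second after the job is handed in: the wider door stands at rest at more than 1.15 rad (66 degrees) open, the narrower door is shut (under 0.05 rad), and all seven loose things are within 30 mm of where they were (value of joint wide_door above 1.15 rad and velocity of joint wide_door between -0.05 and 0.05 rad/s and value of joint narrow_door below 0.05 rad and distance of each of amber_jar, feeding_ring, airstone, food_tin, breeder_box, tweezer, plant_tong from where it was at the start of the episode below 0.03 m); the robot touches nothing.
It fails at once if the narrower door springs open (value of joint narrow_door above 0.1 rad).
It fails at once if the wider cupboard or its door is pinched or rammed: the fingers bear on it with more than 40 N (contact force between the fingers and wide_cupboard above 40 N).
It fails at once if a loose thing is moved, lifted or carried more than 30 mm (distance of any of amber_jar, feeding_ring, airstone, food_tin, breeder_box, tweezer, plant_tong from where it was at the start of the episode above 0.03 m).
It fails at once if the jar, the tin, the airstone or the breeder box is tipped over (angle between any of amber_jar, food_tin, airstone, breeder_box's own z axis and vertical above 0.5 rad).
It also fails if it takes over 48 s, if anything falls off the work surface, if the arm or the gripper's body presses on something with over 40 N, if the wrist force passes 120 N, or if a joint passes its speed limit or range.

## Working session

There is one attempt and no reset: what is moved stays moved. The work goes in short steps, Python scripts to look and compute and a tool call to move; the robot and the scene stay as the last step left them, time stands still between calls to the robot, and variables do not carry over. Pictures are saved under pics/ and viewed, at most 10 in all, crops included, and the job is handed in when it is done.

Besides the shell and the picture viewer there is one more tool, called after "Request:" by a JSON object that holds its "api" and its "payload". step_arm: Moves the arm, as the interface text tells. Its arguments: {"type":"object","properties":{"targets":{"type":"array"}},"required":["targets"]}

```bash
mkdir -p pics
cat > h.py <<'E'
import numpy as np, cv2
from cell import ctrl, imaging
def cam(n):
    c=imaging.read_camera(n); R=cv2.Rodrigues(np.array(c['rvec'],float))[0]; t=np.array(c['tvec'],float).ravel()
    v,u=np.mgrid[:420,:560]; d=c['depth']
    P=np.stack([(u-c['cx'])/c['fx']*d,(v-c['cy'])/c['fy']*d,d],-1)
    W=(P-t)@R; W[d==0]=np.nan
    return c['color'],W
E
python3 - <<'E'
from h import *
for n in('top','side'):
    im,W=cam(n); cv2.imwrite(f'pics/{n}0.png',im); np.save(f'{n}0.npy',W)
s=ctrl.read_state(); print(s['ee_pos'],s['eef_rot'],s['gripper_width'],s['force'],s['clock'])
E
```

```text
[249.46205152 572.69229674 230.71191208] [[-9.16809624e-01  3.99324384e-01 -3.86345152e-04]
 [ 3.99324563e-01  9.16808984e-01 -1.08647461e-03]
 [-7.96510978e-05 -1.15036749e-03 -9.99999335e-01]] 1.0000828247815752 [0.25725339 1.10129465 0.76172199] 0.1
```

View pics/top0.png

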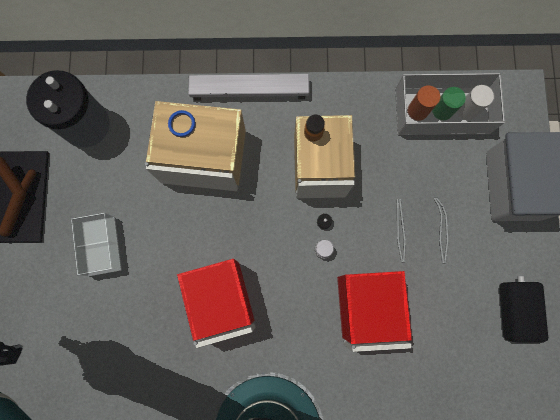

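View pics/side0.png

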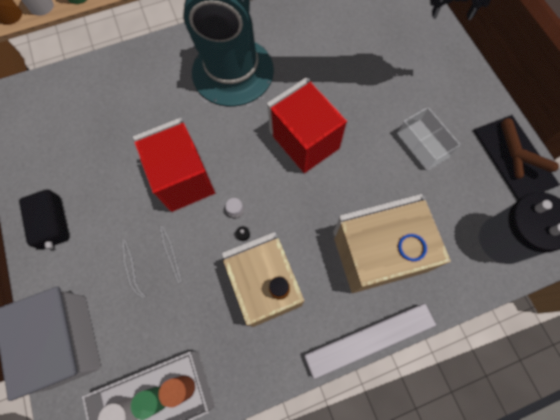

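The top view shows the wide cupboard's top at (147–245, 102–190) with its door facing the robot, the narrow one at (297–353, 115–197), and two red cupboards nearer the robot at (215,305) and (375,312). The breeder box is at (97,245). I'll fit the poses next.

Run:
```python
import numpy as np,cv2
W=np.load('top0.npy'); im=cv2.imread('pics/top0.png')
def reg(n,u0,u1,v0,v1,zl,zh):
    w=W[v0:v1,u0:u1].reshape(-1,3); m=(w[:,2]>zl)&(w[:,2]<zh); p=w[m]
    r=cv2.minAreaRect(p[:,:2].astype(np.float32)); print(n,len(p),'z',np.median(p[:,2]).round(1),'rect',np.round(r[0],1),np.round(r[1],1),round(r[2],2)); print(np.round(cv2.boxPoints(r),0).tolist())
reg('wide',135,262,92,205,150,166)
reg('narrow',285,370,100,205,150,166)
reg('redL',170,275,250,355,100,200)
reg('redR',330,420,260,360,100,200)
reg('box',65,130,205,285,15,100)
reg('airstone',312,335,210,232,10,60)
reg('tin',312,338,236,264,30,60)
w=W[:,:].reshape(-1,3)
for n in ('side',):
    S=np.load('side0.npy')
    for (u0,u1,v0,v1) in ((325,460,190,295),(215,310,228,330)):
        p=S[v0:v1,u0:u1].reshape(-1,3); p=p[(p[:,2]>150)&(p[:,2]<166)]
        r=cv2.minAreaRect(p[:,:2].astype(np.float32)); print('side',len(p),np.round(r[0],1),np.round(r[1],1),round(r[2],2)); print(np.round(cv2.boxPoints(r),0).tolist())
# white door pixels top
hsv=cv2.cvtColor(im,cv2.COLOR_BGR2HSV)
for n,(u0,u1,v0,v1) in dict(w=(135,262,150,205),n=(285,370,170,205)).items():
    p=W[v0:v1,u0:u1].reshape(-1,3);h=hsv[v0:v1,u0:u1].reshape(-1,3); p=p[(p[:,2]>150)&(p[:,2]<166)&(h[:,1]<40)&(h[:,2]>180)]
    r=cv2.minAreaRect(p[:,:2].astype(np.float32)); print('door',n,len(p),np.round(r[0],1),np.round(r[1],1),round(r[2],2),np.round(cv2.boxPoints(r),0).tolist())
```

```text
wide 5625 z 160.8 rect [733.4 182.1] [221.9 180.7] 83.29
[[631.0, 82.0], [810.0, 61.0], [836.0, 282.0], [657.0, 303.0]]
narrow 3419 z 160.4 rect [ 700.3 -146.6] [180.  140.8] 0.54
[[610.0, -77.0], [611.0, -218.0], [791.0, -216.0], [790.0, -75.0]]
redL 4549 z 160.2 rect [330. 123.] [178.  140.8] 15.41
[[225.0, 167.0], [263.0, 31.0], [434.0, 79.0], [397.0, 214.0]]
redR 4865 z 159.7 rect [ 309.2 -261.3] [177.9 141.5] 3.1
[[217.0, -195.0], [224.0, -337.0], [402.0, -327.0], [394.0, -186.0]]
box 1395 z 52.3 rect [481.9 456.9] [151.5  93.5] 9.35
[[400.0, 491.0], [415.0, 398.0], [564.0, 423.0], [549.0, 515.0]]
airstone 180 z 30.0 rect [ 542.6 -153.2] [37.9 37.8] 88.15
[[523.0, -172.0], [561.0, -173.0], [562.0, -135.0], [524.0, -134.0]]
tin 261 z 49.9 rect [ 466.4 -148.8] [44.2 44.2] 3.03
[[443.0, -128.0], [445.0, -172.0], [490.0, -170.0], [487.0, -126.0]]
side 6177 [729.4 178.6] [221.3 178.4] 83.37
[[628.0, 79.0], [805.0, 58.0], [831.0, 278.0], [654.0, 299.0]]
side 4043 [ 697.2 -149.4] [178.7 140. ] 0.69
[[607.0, -80.0], [609.0, -220.0], [787.0, -218.0], [786.0, -78.0]]
door w 335 [650.5 191.2] [214.3  11.3] 83.41 [[633.0, 85.0], [644.0, 84.0], [668.0, 297.0], [657.0, 298.0]]
door n 215 [ 617.7 -147.9] [ 11.  132.5] 0.49 [[612.0, -82.0], [613.0, -214.0], [624.0, -214.0], [623.0, -82.0]]
```

```bash
cat >> h.py <<'E'
from scipy.spatial.transform import Rotation as Ro
a=np.deg2rad(-6.67); O=np.array([740.3,179.4]); ex=np.array([np.cos(a),np.sin(a)]); ey=np.array([-ex[1],ex[0]])
def w(x,y,z): return np.r_[O+x*ex+y*ey,z]
def tool(phi=0): # tool x = -ex turned towards +ey by phi
    x=-ex*np.cos(phi)+ey*np.sin(phi); x=np.r_[x,0]; z=np.array([0,0,-1.]); return np.c_[x,np.cross(z,x),z]
def rel(p,R,base=None):
    s=ctrl.read_state() if base is None else base; Rc=np.array(s['eef_rot'])
    return np.round(Rc.T@(p-np.array(s['ee_pos']))/10,2).tolist(),np.round(np.rad2deg(Ro.from_matrix(Rc.T@R).as_rotvec()),1).tolist()
E
python3 - <<'E'
from h import *
print(rel(w(-150,-90,240),tool()), w(-150,-90,240))
E
```

```text
([-48.96, -29.42, -0.89], [-0.1, -0.0, -16.9]) [580.86169686 107.43176054 240.        ]
```

Request:
{"api": "step_arm", "payload": {"targets": [{"travel": [-3.5,-2.1,-0.9],"angular": [0,0,-2],"grip": -1},{"travel": [-7,-4.2,-0.9],"angular": [0,0,-4],"grip": -1},{"travel": [-10.5,-6.3,-0.9],"angular": [0,0,-6],"grip": -1},{"travel": [-14,-8.4,-0.9],"angular": [0,0,-8],"grip": -1},{"travel": [-17.5,-10.5,-0.9],"angular": [0,0,-10],"grip": -1},{"travel": [-21,-12.6,-0.9],"angular": [0,0,-12],"grip": -1},{"travel": [-24.5,-14.7,-0.9],"angular": [0,0,-14],"grip": -1},{"travel": [-28,-16.8,-0.9],"angular": [0,0,-15],"grip": -1},{"travel": [-31.5,-18.9,-0.9],"angular": [0,0,-16],"grip": -1},{"travel": [-35,-21,-0.9],"angular": [0,0,-16.9],"grip": -1}]}}

```text
clock: 0.93
ee_pos: [487.3, 238.8, 240.3]
eef_rot: [[-0.993, 0.115, -0.0], [0.115, 0.993, -0.0], [0.0, -0.0, -1.0]]
force: [1.1, 0.4, -0.0]
gripper_width: 0.001
grasp_force: 0.0
```

Run:
```python
from h import *
print(rel(w(-150,-90,240),tool()))
```

```text
([-10.8, -11.98, 0.03], [-0.0, -0.0, 0.1])
```

Request:
{"api": "step_arm", "payload": {"targets": [{"travel": [-2.5,-3,0],"angular": [0,0,0],"grip": -1},{"travel": [-5,-6,0],"angular": [0,0,0],"grip": -1},{"travel": [-7.5,-9,0],"angular": [0,0,0],"grip": -1},{"travel": [-10.8,-12,0],"angular": [0,0,0],"grip": -1},{"travel": [-10.8,-12,3],"angular": [0,0,0],"grip": -1},{"travel": [-10.8,-12,6],"angular": [0,0,0],"grip": -1},{"travel": [-10.8,-12,9],"angular": [0,0,0],"grip": -1},{"travel": [-10.8,-12,12],"angular": [0,0,0],"grip": -1},{"travel": [-10.8,-12,12.5],"angular": [0,0,0],"grip": -1},{"travel": [-10.8,-12,12.5],"angular": [0,0,0],"grip": -1}]}}

```text
clock: 1.77
ee_pos: [579.0, 108.8, 113.9]
eef_rot: [[-0.993, 0.116, -0.003], [0.116, 0.993, -0.001], [0.003, -0.002, -1.0]]
force: [-0.3, -0.1, 1.8]
gripper_width: 0.0
grasp_force: 0.0
```

Run:
```python
from h import *
im,W=cam('top');cv2.imwrite('pics/t1.png',cv2.resize(im[90:330,90:400],None,fx=2,fy=2))
print(rel(w(-111,-90,115),tool()))
```

```text
([-4.0, -0.14, 0.07], [-0.0, -0.0, 0.0])
```

View pics/t1.png

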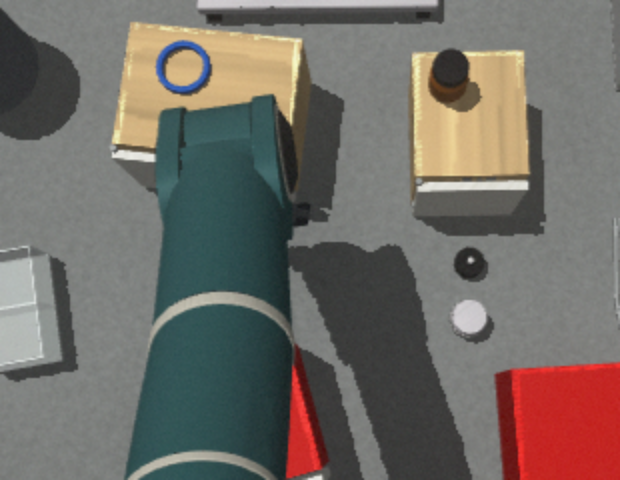

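The arm hides the wide door, but the gripper is in front of its free edge (right side, about (300,215) in the crop) and nothing has been disturbed. Now I'll press gently.

Request:
{"api": "step_arm", "payload": {"targets": [{"travel": [-1,0,0],"angular": [0,0,0],"grip": -1},{"travel": [-2,0,0],"angular": [0,0,0],"grip": -1},{"travel": [-2.6,0,0],"angular": [0,0,0],"grip": -1},{"travel": [-3.0,0,0],"angular": [0,0,0],"grip": -1},{"travel": [-3.3,0,0],"angular": [0,0,0],"grip": -1},{"travel": [-3.5,0,0],"angular": [0,0,0],"grip": -1},{"travel": [-3.5,0,0],"angular": [0,0,0],"grip": -1}]}}

```text
clock: 2.4
ee_pos: [615.1, 104.9, 115.6]
eef_rot: [[-0.993, 0.116, 0.0], [0.116, 0.993, -0.0], [-0.0, 0.0, -1.0]]
force: [0.3, 0.2, 0.3]
gripper_width: 0.002
grasp_force: 0.0
```

Request:
{"api": "step_arm", "payload": {"targets": [{"travel": [-0.15,0,0],"angular": [0,0,0],"grip": -1},{"travel": [-0.3,0,0],"angular": [0,0,0],"grip": -1},{"travel": [-0.3,0,0],"angular": [0,0,0],"grip": -1}]}}

```text
clock: 2.65
ee_pos: [617.9, 104.6, 115.3]
eef_rot: [[-0.993, 0.115, 0.0], [0.115, 0.993, -0.0], [-0.0, -0.0, -1.0]]
force: [-1.1, 0.1, 1.1]
gripper_width: -0.0
grasp_force: 0.0
```

Request:
{"api": "step_arm", "payload": {"targets": [{"travel": [-0.15,0,0],"angular": [0,0,0],"grip": -1},{"travel": [-0.2,0,0],"angular": [0,0,0],"grip": -1},{"travel": [-0.2,0,0],"angular": [0,0,0],"grip": -1}]}}

```text
clock: 2.9
ee_pos: [619.5, 104.4, 115.2]
eef_rot: [[-0.993, 0.115, -0.001], [0.115, 0.993, -0.0], [0.001, -0.0, -1.0]]
force: [-3.6, 0.2, -0.2]
gripper_width: 0.003
grasp_force: 0.0
```

Request:
{"api": "step_arm", "payload": {"targets": [{"travel": [-0.1,0,0],"angular": [0,0,0],"grip": -1},{"travel": [-0.15,0,0],"angular": [0,0,0],"grip": -1},{"travel": [-0.15,0,0],"angular": [0,0,0],"grip": -1}]}}

```text
clock: 3.15
ee_pos: [621.1, 104.2, 115.2]
eef_rot: [[-0.993, 0.116, -0.0], [0.116, 0.993, -0.0], [0.0, -0.0, -1.0]]
force: [-4.4, -0.1, 0.7]
gripper_width: 0.0
grasp_force: 0.0
```

Request:
{"api": "step_arm", "payload": {"targets": [{"travel": [-0.1,0,0],"angular": [0,0,0],"grip": -1},{"travel": [-0.1,0,0],"angular": [0,0,0],"grip": -1}]}}

```text
clock: 3.32
ee_pos: [622.4, 104.0, 115.3]
eef_rot: [[-0.993, 0.116, 0.0], [0.116, 0.993, -0.0], [-0.0, -0.0, -1.0]]
force: [-2.1, -0.8, 0.1]
gripper_width: 0.002
grasp_force: 0.0
```

The force dropped from 4.4 to 2.1 N, so the catch let go. I'll draw back and rise.

Request:
{"api": "step_arm", "payload": {"targets": [{"travel": [1,0,0],"angular": [0,0,0],"grip": -1},{"travel": [3,0,0],"angular": [0,0,0],"grip": -1},{"travel": [6,0,0],"angular": [0,0,0],"grip": -1},{"travel": [9,0,0],"angular": [0,0,0],"grip": -1},{"travel": [12,0,0],"angular": [0,0,0],"grip": -1},{"travel": [12.5,0,0],"angular": [0,0,0],"grip": -1},{"travel": [12.5,0,-3],"angular": [0,0,0],"grip": -1},{"travel": [12.5,0,-6],"angular": [0,0,0],"grip": -1},{"travel": [12.5,0,-9],"angular": [0,0,0],"grip": -1},{"travel": [12.5,0,-9],"angular": [0,0,0],"grip": -1}]}}

```text
clock: 4.15
ee_pos: [500.9, 119.1, 210.9]
eef_rot: [[-0.993, 0.116, 0.008], [0.116, 0.993, 0.003], [-0.008, 0.004, -1.0]]
force: [0.7, 0.6, 0.7]
gripper_width: 0.001
grasp_force: 0.0
```

Run:
```python
from h import *
im,W=cam('side');cv2.imwrite('pics/s1.png',im)
L=np.stack([(W[...,:2]-O)@ex,(W[...,:2]-O)@ey],-1)
hsv=cv2.cvtColor(im,cv2.COLOR_BGR2HSV)
m=(W[...,2]>150)&(W[...,2]<163)&(L[...,0]>-260)&(L[...,0]<-82)&(abs(L[...,1])<125)&(hsv[...,1]<60)
p=L[m]; r=cv2.minAreaRect(p.astype(np.float32)); print(len(p),r,np.round(cv2.boxPoints(r)).tolist())
s=ctrl.read_state();print(s['force'],s['clock'])
```

```text
479 ((-138.52122497558594, 10.573654174804688), (109.99002075195312, 193.41879272460938), 0.7203266024589539) [[-195.0, 107.0], [-192.0, -87.0], [-82.0, -85.0], [-85.0, 108.0]]
[-0.7566366   0.58570643  0.27095358] 4.2
```

View pics/s1.png

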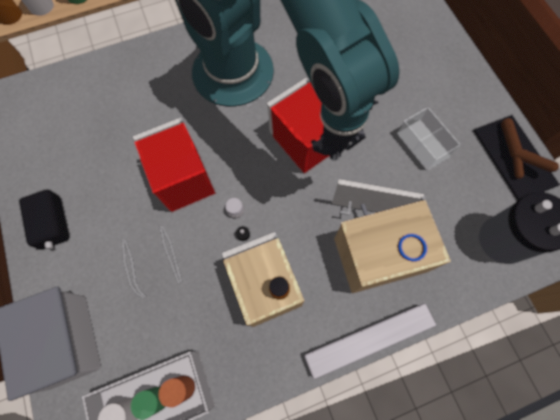

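The door is ajar, with its free edge near local (-192,-87), about 0.46 rad, and pixels (335–423, 185–200). The grey fittings at (320–365, 203–215) sit in the gap. I'll check how high they are and work out the entry into it.

Run:
```python
from h import *
im,W=cam('side'); print(np.nanmax(W[198:205,316:334,2]), np.nanmax(W[203:213,338,2]), W[206:220:3,340:372:5,2].round())
print(rel(w(-115,-60,225),tool()),rel(w(-115,-60,115),tool()))
```

```text
45.682947827463224 14.612081392595096 [[  0.  -1.   7.  16.  52.  30.  38.]
 [ -2.   2.   3.  -2.   1.  56.  13.]
 [ 51.  52.  -0.   1.  -4.  58.   3.]
 [  1.   3.  -1.   5.  -0.  56. 160.]
 [  1.   2.   0. 159. 158. 161. 160.]]
([-11.77, 2.82, -1.81], [0.1, 0.2, 0.0]) ([-11.73, 2.81, 9.19], [0.1, 0.2, 0.0])
```

The fittings are at most 58 mm high, so fingers at 115 mm pass above them.

Request:
{"api": "step_arm", "payload": {"targets": [{"travel": [0,0,-1.8],"angular": [0,0,0],"grip": -1},{"travel": [-3,0.7,-1.8],"angular": [0,0,0],"grip": -1},{"travel": [-6,1.4,-1.8],"angular": [0,0,0],"grip": -1},{"travel": [-9,2.1,-1.8],"angular": [0,0,0],"grip": -1},{"travel": [-11.7,2.8,-1.8],"angular": [0,0,0],"grip": -1},{"travel": [-11.7,2.8,-1.8],"angular": [0,0,0],"grip": -1}]}}

```text
clock: 4.75
ee_pos: [620.8, 133.0, 221.1]
eef_rot: [[-0.993, 0.116, -0.001], [0.116, 0.993, -0.001], [0.0, -0.001, -1.0]]
force: [0.2, -0.4, 0.4]
gripper_width: 0.001
grasp_force: 0.0
```

Request:
{"api": "step_arm", "payload": {"targets": [{"travel": [0,0,2],"angular": [0,0,0],"grip": -1},{"travel": [0,0,4],"angular": [0,0,0],"grip": -1},{"travel": [0,0,6],"angular": [0,0,0],"grip": -1},{"travel": [0,0,8],"angular": [0,0,0],"grip": -1},{"travel": [0,0,10],"angular": [0,0,0],"grip": -1},{"travel": [0,0,11],"angular": [0,0,0],"grip": -1},{"travel": [0,0,11],"angular": [0,0,0],"grip": -1},{"travel": [0,0,11],"angular": [0,0,0],"grip": -1}]}}

```text
clock: 5.42
ee_pos: [617.4, 132.7, 113.1]
eef_rot: [[-0.993, 0.116, -0.001], [0.116, 0.993, -0.0], [0.001, -0.001, -1.0]]
force: [0.2, -0.1, 1.1]
gripper_width: -0.0
grasp_force: 0.0
```

Run:
```python
from h import *
s=ctrl.read_state(); q=(np.array(s['ee_pos'])[:2]-O); print(q@ex,q@ey,s['force'])
# finger centre at r=165 from hinge, 13 mm behind inner face, tool x = push direction
for t in np.arange(0.2,1.5,0.1):
    th=t; d=np.array([-np.sin(th),-np.cos(th)]); n=np.array([np.cos(th),-np.sin(th)])
    p=np.array([-86,106])+160*d+13*n
    print(round(th,2),rel(w(*p,115),tool(th),s))
```

```text
-116.62517387472403 -60.67861995846027 [ 0.18855919 -0.11422686  1.11485346]
0.2 ([-1.16, 0.73, -0.19], [-0.0, -0.0, 11.5])
0.3 ([0.42, 1.0, -0.19], [-0.0, -0.0, 17.2])
0.4 ([1.97, 1.43, -0.19], [-0.0, -0.0, 22.9])
0.5 ([3.47, 2.0, -0.19], [-0.0, -0.0, 28.7])
0.6 ([4.9, 2.73, -0.19], [-0.0, -0.0, 34.4])
0.7 ([6.25, 3.6, -0.19], [-0.0, -0.0, 40.1])
0.8 ([7.51, 4.59, -0.19], [-0.0, -0.0, 45.9])
0.9 ([8.66, 5.71, -0.19], [-0.0, -0.0, 51.6])
1.0 ([9.7, 6.93, -0.19], [-0.0, -0.0, 57.3])
1.1 ([10.6, 8.26, -0.19], [-0.0, -0.0, 63.0])
1.2 ([11.38, 9.66, -0.19], [-0.1, -0.0, 68.8])
1.3 ([12.0, 11.14, -0.19], [-0.1, -0.0, 74.5])
1.4 ([12.48, 12.67, -0.19], [-0.1, -0.0, 80.2])
```

Request:
{"api": "step_arm", "payload": {"targets": [{"travel": [0,0.4,0],"angular": [0,0,6],"grip": -1},{"travel": [0,0.8,0],"angular": [0,0,12],"grip": -1},{"travel": [0.4,1.0,0],"angular": [0,0,17],"grip": -1},{"travel": [1.2,1.2,0],"angular": [0,0,20],"grip": -1},{"travel": [2.0,1.4,0],"angular": [0,0,23],"grip": -1},{"travel": [2.6,1.7,0],"angular": [0,0,26],"grip": -1},{"travel": [3.0,1.8,0],"angular": [0,0,27],"grip": -1},{"travel": [3.5,2.0,0],"angular": [0,0,29],"grip": -1},{"travel": [4.2,2.4,0],"angular": [0,0,31.5],"grip": -1},{"travel": [4.9,2.7,0],"angular": [0,0,34],"grip": -1}]}}

```text
clock: 6.25
ee_pos: [572.5, 165.5, 114.4]
eef_rot: [[-0.758, 0.652, 0.002], [0.652, 0.758, 0.001], [-0.001, 0.002, -1.0]]
force: [0.2, -0.7, 1.1]
gripper_width: 0.003
grasp_force: 0.0
```

Run:
```python
from h import *
s=ctrl.read_state(); print(s['force'],np.round(s['joint_pos'],2))
im,W=cam('side');cv2.imwrite('pics/s2.png',im[100:340,180:500])
for th in np.arange(0.6,1.46,0.1):
    d=np.array([-np.sin(th),-np.cos(th)]); n=np.array([np.cos(th),-np.sin(th)])
    p=np.array([-86,106])+160*d+13*n
    print(round(th,2),rel(w(*p,115),tool(th),s))
```

```text
[ 0.16368617 -0.6732287   1.08822176] [-0.59  0.52  0.34  1.8  -0.22  0.86  0.71]
0.6 ([0.04, -0.04, -0.06], [0.1, 0.1, 0.3])
0.7 ([1.65, -0.08, -0.06], [0.1, 0.1, 6.1])
0.8 ([3.25, 0.04, -0.06], [0.1, 0.0, 11.8])
0.9 ([4.83, 0.32, -0.06], [0.1, 0.0, 17.5])
1.0 ([6.37, 0.75, -0.06], [0.1, 0.0, 23.3])
1.1 ([7.86, 1.34, -0.06], [0.1, 0.0, 29.0])
1.2 ([9.29, 2.08, -0.06], [0.1, 0.0, 34.7])
1.3 ([10.64, 2.95, -0.06], [0.1, 0.0, 40.4])
1.4 ([11.89, 3.95, -0.06], [0.1, 0.0, 46.2])
```

View pics/s2.png

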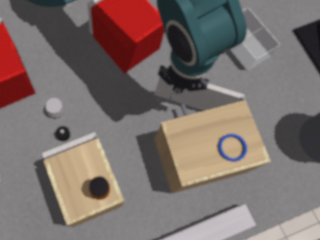

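The fingers are behind the door (white strip at about (160–240, 85–95) in the crop) and it's moving out. The forces are tiny, so I'll keep pushing along the arc.

Request:
{"api": "step_arm", "payload": {"targets": [{"travel": [0.8,0,0],"angular": [0,0,3],"grip": -1},{"travel": [1.65,-0.1,0],"angular": [0,0,6],"grip": -1},{"travel": [2.45,0,0],"angular": [0,0,9],"grip": -1},{"travel": [3.25,0,0],"angular": [0,0,12],"grip": -1},{"travel": [4.05,0.2,0],"angular": [0,0,14.5],"grip": -1},{"travel": [4.85,0.3,0],"angular": [0,0,17.5],"grip": -1},{"travel": [5.6,0.5,0],"angular": [0,0,20],"grip": -1},{"travel": [6.4,0.75,0],"angular": [0,0,23],"grip": -1},{"travel": [7.1,1.0,0],"angular": [0,0,26],"grip": -1},{"travel": [7.85,1.3,0],"angular": [0,0,29],"grip": -1}]}}

```text
clock: 7.13
ee_pos: [521.4, 226.4, 114.1]
eef_rot: [[-0.347, 0.938, 0.001], [0.938, 0.347, 0.0], [0.0, 0.001, -1.0]]
force: [0.5, -0.8, -0.7]
gripper_width: -0.002
grasp_force: 0.0
```

Run:
```python
from h import *
s=ctrl.read_state(); print(s['force'],np.round(s['joint_pos'],2))
for th in np.arange(1.1,1.51,0.05):
    d=np.array([-np.sin(th),-np.cos(th)]); n=np.array([np.cos(th),-np.sin(th)])
    p=np.array([-86,106])+160*d+13*n
    print(round(th,2),rel(w(*p,115),tool(th),s))
```

```text
[ 0.52898231 -0.77887084 -0.65622594] [-0.82  0.49  0.45  1.87 -0.28  0.84  0.13]
1.1 ([0.04, 0.04, -0.09], [0.1, -0.0, 0.0])
1.15 ([0.84, -0.0, -0.09], [0.1, -0.0, 2.9])
1.2 ([1.64, -0.01, -0.09], [0.1, -0.0, 5.7])
1.25 ([2.45, 0.03, -0.09], [0.1, -0.0, 8.6])
1.3 ([3.24, 0.1, -0.09], [0.1, -0.0, 11.5])
1.35 ([4.04, 0.22, -0.09], [0.1, -0.0, 14.3])
1.4 ([4.83, 0.37, -0.09], [0.1, -0.0, 17.2])
1.45 ([5.6, 0.57, -0.09], [0.1, -0.0, 20.1])
1.5 ([6.37, 0.8, -0.09], [0.1, -0.0, 22.9])
```

Request:
{"api": "step_arm", "payload": {"targets": [{"travel": [0.8,0,0],"angular": [0,0,3],"grip": -1},{"travel": [1.6,0,0],"angular": [0,0,6],"grip": -1},{"travel": [2.4,0,0],"angular": [0,0,8.5],"grip": -1},{"travel": [3.2,0.1,0],"angular": [0,0,11.5],"grip": -1},{"travel": [4.0,0.2,0],"angular": [0,0,14],"grip": -1},{"travel": [4.6,0.3,0],"angular": [0,0,16.5],"grip": -1},{"travel": [5.1,0.45,0],"angular": [0,0,18.5],"grip": -1},{"travel": [5.5,0.55,0],"angular": [0,0,20],"grip": -1},{"travel": [5.8,0.6,0],"angular": [0,0,21],"grip": -1},{"travel": [5.8,0.6,0],"angular": [0,0,21],"grip": -1}]}}

```text
clock: 7.97
ee_pos: [506.5, 283.5, 113.8]
eef_rot: [[0.01, 1.0, 0.001], [1.0, -0.01, 0.001], [0.001, 0.001, -1.0]]
force: [-0.9, -0.1, -0.1]
gripper_width: 0.001
grasp_force: 0.0
```

Request:
{"api": "step_arm", "payload": {"targets": [{"travel": [-1,0,0],"angular": [0,0,0],"grip": -1},{"travel": [-3,0,0],"angular": [0,0,0],"grip": -1},{"travel": [-4,0,-3],"angular": [0,0,0],"grip": -1},{"travel": [-4,0,-6],"angular": [0,0,0],"grip": -1},{"travel": [-4,0,-9],"angular": [0,0,0],"grip": -1},{"travel": [-7,0,-12],"angular": [0,0,0],"grip": -1},{"travel": [-10,0,-12],"angular": [0,0,0],"grip": -1},{"travel": [-13,0,-12],"angular": [0,0,0],"grip": -1},{"travel": [-13,0,-12],"angular": [0,0,0],"grip": -1}]}}

```text
clock: 8.72
ee_pos: [505.1, 146.0, 234.3]
eef_rot: [[0.017, 1.0, 0.001], [1.0, -0.017, 0.0], [0.0, 0.001, -1.0]]
force: [-0.2, -1.1, -0.7]
gripper_width: 0.005
grasp_force: 0.0
```

Run:
```python
from h import *
s=ctrl.read_state(); print(s['force'],s['clock'],np.abs(s['qd']).max())
im,W=cam('side');cv2.imwrite('pics/s3.png',im)
L=np.stack([(W[...,:2]-O)@ex,(W[...,:2]-O)@ey],-1)
m=(W[...,2]>150)&(W[...,2]<163)&(L[...,0]>-310)&(L[...,0]<-100)&(L[...,1]>20)&(L[...,1]<180)
print(m.sum(),cv2.minAreaRect(L[m].astype(np.float32)))
```

```text
[-0.20436822 -1.1303667  -0.67266252] 8.7167 0.07675911122989551
419 ((-200.70079040527344, 98.73033142089844), (200.57691955566406, 15.143390655517578), 5.172540664672852)
```

View pics/s3.png

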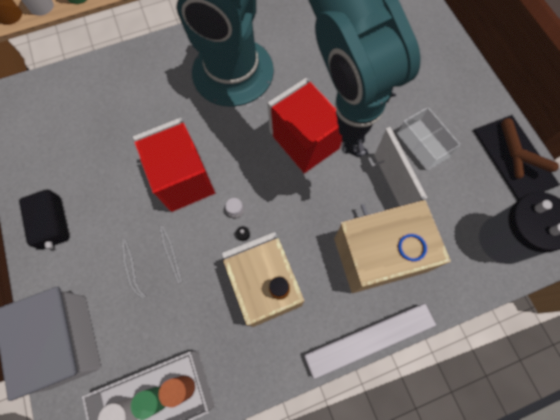

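The wide door stands about 1.48 rad open, with its strip at (380–423, 135–200). The hand is clear, the narrow cupboard is shut, and the loose things haven't moved. I'll let the arm settle and then hand in.

Request:
{"api": "step_arm", "payload": {"targets": [{"travel": [0,0,0],"angular": [0,0,0],"grip": -1},{"travel": [0,0,0],"angular": [0,0,0],"grip": -1},{"travel": [0,0,0],"angular": [0,0,0],"grip": -1},{"travel": [0,0,0],"angular": [0,0,0],"grip": -1}]}}

```text
clock: 9.1
ee_pos: [504.8, 153.3, 233.1]
eef_rot: [[0.01, 1.0, -0.0], [1.0, -0.01, -0.0], [-0.0, -0.0, -1.0]]
force: [0.2, -0.5, -0.7]
gripper_width: -0.004
grasp_force: 0.0
```

```bash
python3 -c "
from cell import ctrl; print(ctrl.sign_off())"
```

```text
the job is handed in; nothing more can be done
None
```

I pressed the wide door until its catch let go, then pushed it open to about 1.48 rad and handed the job in at about 9 s; the last picture shows the narrow door shut, the loose things in place and the hand clear, but the hand-in gave no verdict.

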